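# Twist the tight lid off the grinding tin on its keyed hub

## Robot

A 7-joint arm with a two-finger parallel gripper is mounted at the origin on the work surface. World frame = base frame: x ahead of the robot, y to its left, z up, the work surface at z = 0. Lengths are in m, angles in rad, forces in N, time in s.
With the tool pointing down it reaches from about 0.4 to 0.85 m from the base axis. Payload 10.4 kg.
Tool frame: the origin (TCP) lies at the very end of the fingers, on their centre line; the grasp point (between the pads) lies 19 mm behind it; z points along the fingers, x is the direction in which the jaws open and shut, and the axes are right-handed (so a half turn about z gives the same grasp; the last joint's range is limited). The gripper opens to 85 mm and grips with 20 to 120 N. Pads are 22 mm wide; open, the fingers measure 114 mm over their backs; the gripper's body (76 mm by 85 mm) begins 54 mm behind the grasp point. The pads swing forward as they close: fully open they stand 13 mm farther back than shut.
Start: joints at [1.123, 0.332, -0.065, 1.46, 0.022, 1.35, -0.088], TCP at [0.258, -0.569, 0.199] pointing down, gripper open.
Joint ranges: [-2.6, 2.6], [-0.5, 2.12], [-1.47, 1.34], [0.16, 2.42], [-1.27, 4.41], [0.06, 2.06], [-2.6, 2.6]. Speed limits (rad/s): [2.22, 2.22, 2.79, 2.79, 3.14, 3.14, 3.14].

## Interface

Orientations are given as a rotation vector (axis times angle).
In Python, from rig import readout, snapshot, get_calibration, workorder gives the robot as it stands.
- The arm moves only by the shell command python3 -m jog 'ROWS' [FORCE]. ROWS is JSON, a list that holds one entry, the list of rows, each a list of 7 numbers: the turn, a rotation vector about the tool's x, y, z in rad, then the shift along the tool's x, y, z in m, then the finger opening in m, from 0 to 0.0854. In form: [[[wx, wy, wz, x, y, z, claw], ...]]. A call has 1 to 20 rows; each row is the pose to reach, as a shift and turn from the pose commanded when the call began, along the tool's axes at that moment; what a row does not reach only later rows make up. A row lasts 1/8 s, in which the tool goes at most 62.5 mm and 10.7 degrees, less where a joint would pass 70% of its speed; a pose out of reach is approached as far as the arm can. A call with a gripper value outside its range is refused whole. The fingers move at their own pace and stop on an object; FORCE is the grip in N (left out, the last holds). Time passes only in rows, so rows that repeat a pose let the fingers close. It gives the time, the measured TCP pose, the force and the opening at its end, in the units of the state.
- readout.read_state(): the state, without advancing time (a new reading comes with each control period).
- snapshot(name): name is "side" or "top"; returns the picture (420x560x3 uint8, red, green, blue); there is no depth.
- get_calibration(name): a dict with "intrinsics" (3x3 intrinsics, pixels), "R" (3x3) and "t" (3): a world point X has camera coordinates R X + t. Camera axes: x right, y down, z forward; pixel columns grow to the right and rows downward; lengths in m; the calibration is good to about 2 mm. A picture is of the moment at which its call begins. get_calibration takes no time and is no camera call.
- workorder.job_done(): hands the job in, once; it reports no verdict.
The state is a dict: "t": time; "qpos": joint angles; "qvel": joint speeds; "joint_efforts": joint torques, N m; "position": TCP position; "tool_rot": TCP orientation; "ft_force": force on the tool from outside, world axes, zero at the start; "ft_torque": the same for the moment, N m; "grip_width": finger opening in m.
Only numpy, scipy, OpenCV 4.12 (cv2) and the standard library are available. Lean on these libraries where they do the work, as an engineer would, in place of code of your own. Each camera call takes 0.05 s, during which the arm holds its last target.

## Task

The lid of the squat steel grinding tin is too tight to undo while the tin stands loose, so pick up the closed tin and set it fully down over the square hub of the spice grinder's base, lined up so that the hub keeps it from turning. Then twist the lid anticlockwise (seen from above) just until it comes free, turn it no further, lift it straight off and finish still holding it level and centred two or three centimetres above the rim of the open tin, ready for filling. The tin stays fully seated on the hub, and the bowl, fork, rolling pin, mould, spice jar and mug are left where they are.

Things in the scene. Friction and masses are not known exactly. Their poses are not given: they have to be found in the camera images.
- mill: Motor base of a spice grinder, fixed on the table: sea-green housing 130 x 130 mm, 70 mm high, black speed dial on its front (-x side, 17 mm proud). On top a round steel collar 82 mm across, its flat face 78 mm above the table, with a fixed black square hub at its centre. Origin: centre of the underside; z up; the hub's flats are square to this body's x and y.
- mill_seat (a point): Centre of the collar's flat upper face, on the hub's axis, 78 mm above the table: where the tin's underside rests when fully seated. The hub is 26 x 26 mm and 15 mm high (tip 93 mm above the table); its top 4 mm taper to 21 x 21 mm. Axes as mill.
- tin: Squat round steel tin, 62 mm across, 66 mm high with its lid on, about 0.42 kg without it. Origin: centre of its underside; z up. In the underside a square socket 27.8 x 27.8 mm, 16 mm deep, flats square to the tin's x and y: it fits the hub at four yaws 90 degrees apart, 0.9 mm play each side. Four upright red marks on its side stand at the middles of the four flats.
- tin_rim (a point): Centre of the tin's rim, under the lid, 56.5 mm above the tin's underside. The neck is 49 mm across with three bayonet tabs (59 mm across) that hold the lid down. A black rubber ring on the shoulder pushes the lid up with about 13 N, so turning the lid takes about 0.3 N m: a tin merely standing on the table turns along with it.
- lid: Round steel twist-lock lid, 68 mm across, 20 mm high, fluted side to grip, about 0.11 kg. Origin: centre of its skirt's lower edge; z up. Closed, the origin is 46 mm above the tin's underside and its axes match the tin's. It is clear of the tin when its lower edge is above the rim.
- lid_top (a point): Centre of the lid's flat top; a painted red bar 46 x 8 mm runs across it along the lid's x. The lid unlocks anticlockwise seen from above (+ about z): at about 45 degrees its tabs come clear (the rubber ring then pushes it up 2 mm unless the grip holds it down), at about 70 it meets a stop; between these it lifts off. Clockwise it meets a stop a few degrees past closed.
- bowl: Grey stoneware bowl, 144 mm across, 62 mm high; leave alone. Origin: centre of its underside.
- fork: Stainless fork lying flat, 192 mm long along its x axis, 24 mm wide, 11 mm high; leave alone. Origin: below its middle, on the table.
- rolling_pin: Short beech rolling pin, 274 mm long along its y axis, 44 mm thick; leave alone. Origin: below its middle, on the table.
- mould: Red plastic fluted mould standing mouth down, 104 mm across, 56 mm high; leave alone. Origin: centre of its underside.
- spice_jar: Amber glass spice jar, 44 mm across, 95 mm high; leave alone. Origin: centre of its underside.
- mug: Dark blue enamel mug, 78 mm across, 78 mm high, handle towards its y axis; leave alone. Origin: centre of its underside.
Things that resemble listed ones, but are neither listed nor needed, are in the scene too. Of the things shaped like the lid, the steel one is meant.

How it is judged:
By the outcome, as a careful person would: the job done as asked, in the order asked, and still so for the second after the job is handed in, while the arm keeps its last pose, push and grip.
It also fails if it takes over 48 s, if anything falls off the work surface, if the arm or the gripper's body presses on something with over 40 N, if the wrist force passes 120 N, or if a joint passes its speed limit or range.

## Working session

There is one attempt and no reset: what is moved stays moved. The work goes in short steps, Python scripts to look and compute and a shell command to move; the robot and the scene stay as the last step left them, time stands still between calls to the robot, and variables do not carry over. Pictures are saved under pics/ and viewed, and the job is handed in when it is done.

```bash
ls; mkdir -p pics
python3 - <<'E'
from rig import readout, snapshot, get_calibration
import cv2
s=readout.read_state()
for k,v in s.items(): print(k,v)
for n in("side","top"):
    im=snapshot(n); cv2.imwrite(f"pics/{n}0.png",cv2.resize(im[:,:,::-1],(800,600),interpolation=cv2.INTER_CUBIC))
    print(n,get_calibration(n))
    cv2.imwrite(f"pics/{n}0raw.png",im[:,:,::-1])
E
```

```text
pics
t 0.0
qpos [ 1.12338708  0.33288321 -0.06469     1.46098451  0.02161133  1.34987372
 -0.08848804]
qvel [ 6.03274724e-05 -1.18438471e-03 -1.10392104e-03  1.31673085e-03
  2.81410445e-03  3.35076098e-04 -7.52865929e-04]
joint_efforts [-5.90891268e-04 -6.25444508e+01  4.88448911e-02 -3.91605878e+01
  1.61494338e-02  9.90996079e-03  1.34412767e-05]
position [ 0.25739676 -0.56906144  0.19828823]
tool_rot [-2.63924261e+00  1.70278931e+00  1.98416198e-03]
ft_force [0.01501815 0.57872354 0.61046491]
ft_torque [-0.03965437  0.00478264  0.00651007]
grip_width 0.08547130090239448
side {'intrinsics': array([[388.66931328,   0.        , 276.81263182],
       [  0.        , 388.66931328, 202.86639169],
       [  0.        ,   0.        ,   1.        ]]), 'R': array([[-0.87387416, -0.48604331, -0.01028889],
       [-0.31125789,  0.57562817, -0.75615524],
       [ 0.37344677, -0.65758202, -0.65431139]]), 't': array([0.52653399, 0.21296741, 1.12467704])}
top {'intrinsics': array([[482.92571817,   0.        , 279.81140589],
       [  0.        , 482.92571817, 210.88212234],
       [  0.        ,   0.        ,   1.        ]]), 'R': array([[ 0.01924449, -0.99978338, -0.00792735],
       [-0.99793199, -0.01872128, -0.06149187],
       [ 0.06133014,  0.00909434, -0.9980761 ]]), 't': array([0.02294345, 0.58356075, 1.37372133])}
```

View pics/top0.png

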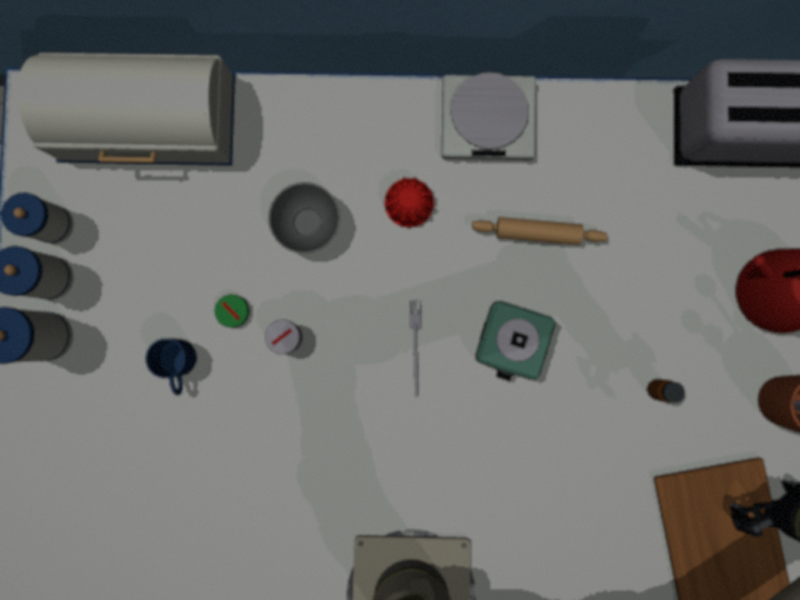

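View pics/side0.png

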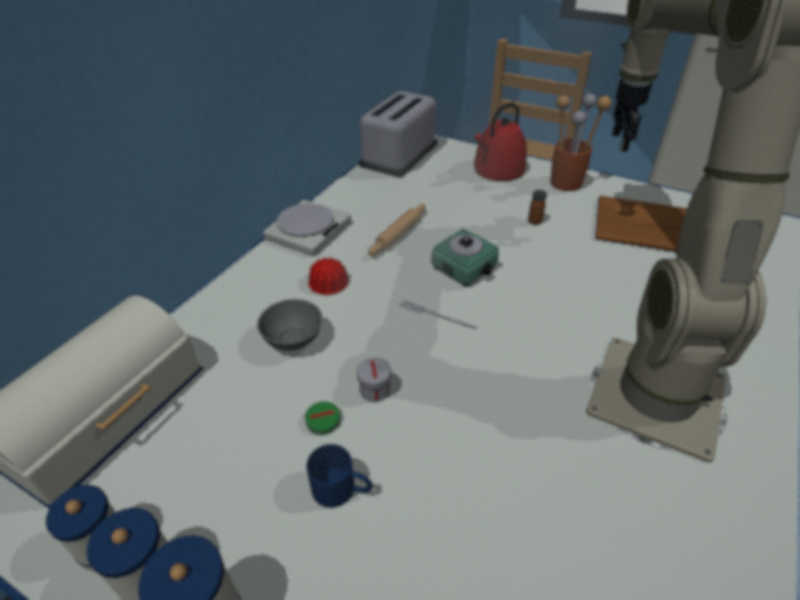

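The top view shows the tin at (283,337) and the mill at (518,340), both in the 800×600 scaling. The green look-alike lid is at (232,311). Next I'll enlarge both and measure.

```bash
cat > h.py <<'E'
import numpy as np, cv2
from rig import get_calibration
C={n:get_calibration(n) for n in("side","top")}
def ray(n,u,v,z):
    c=C[n]; d=c["R"].T@np.linalg.solve(c["intrinsics"],[u,v,1]); o=-c["R"].T@c["t"]
    return o+d*(z-o[2])/d[2]
def proj(n,X):
    c=C[n]; p=c["intrinsics"]@(c["R"]@np.asarray(X,float)+c["t"]); return p[:2]/p[2]
def crop(im,cx,cy,h,s):
    return cv2.resize(im[cy-h:cy+h,cx-h:cx+h],None,fx=s,fy=s,interpolation=cv2.INTER_CUBIC)
E
python3 - <<'E'
from h import *
t=cv2.imread("pics/top0raw.png"); s=cv2.imread("pics/side0raw.png")
A=np.hstack([crop(t,198,236,25,8),crop(t,363,238,25,8)])
B=np.hstack([crop(s,262,265,25,8),crop(s,325,178,25,8)])
cv2.imwrite("pics/c0.png",cv2.resize(np.vstack([A,B]),(600,600)))
np.save('/tmp/x.npy',0)
# lid-red bar & lid
hsv=cv2.cvtColor(t,cv2.COLOR_BGR2HSV)
sub=t[212:260,174:222].astype(int)
red=((sub[:,:,2]-sub[:,:,1])>35)
ys,xs=np.nonzero(red); print("red n",len(xs))
p=np.c_[xs+174,ys+212].astype(float); w=(sub[:,:,2]-sub[:,:,1])[red]
print(p.mean(0),np.average(p,axis=0,weights=w))
W=np.array([ray("top",u,v,.066)[:2] for u,v in p]); 
m=np.average(W,axis=0,weights=w); U,S,V=np.linalg.svd((W-m)*np.sqrt(w)[:,None],full_matrices=False)
print(m,np.degrees(np.arctan2(V[0,1],V[0,0])),np.ptp((W-m)@V[0]),np.ptp((W-m)@V[1]))
E
```

```text
red n 40
[196.65 235.35] [196.59472744 235.4204647 ]
[0.50746566 0.26338197] 128.10792540416753 0.04146909129210172 0.0072601392221920144
```

View pics/c0.png

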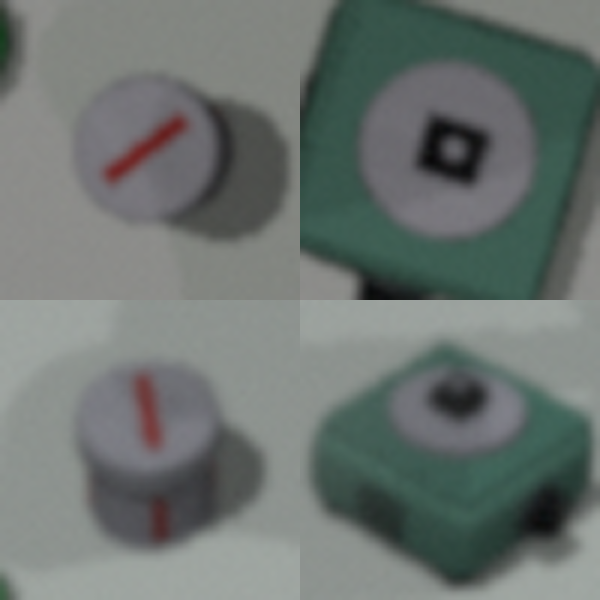

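```bash
cat >> h.py <<'E'
def rectify(n,im,c,z,half=.09,res=.0004):
    N=int(2*half/res); d=np.float32([[-1,-1],[1,-1],[1,1],[-1,1]])*half
    src=np.float32([proj(n,[c[0]+a,c[1]+b,z]) for a,b in d])
    dst=np.float32([[(half-b)/res,(half-a)/res] for a,b in d])  # rows down=-x, cols right=-y
    return cv2.warpPerspective(im,cv2.getPerspectiveTransform(src,dst),(N,N),flags=cv2.INTER_CUBIC)
E
python3 - <<'E'
from h import *
t=cv2.imread("pics/top0raw.png"); s=cv2.imread("pics/side0raw.png")
c=ray("top",363,238,.078); print(c)
half,res=.09,.0004
def w(px): return c[0]+half-px[1]*res, c[1]+half-px[0]*res
r=rectify("top",t,c,.07)
hsv=cv2.cvtColor(r,cv2.COLOR_BGR2HSV)
m=cv2.inRange(hsv,(65,70,30),(95,255,255))
k=max(cv2.findContours(m,cv2.RETR_EXTERNAL,cv2.CHAIN_APPROX_NONE)[0],key=cv2.contourArea)
R=cv2.minAreaRect(k); print("housing",w(R[0]),np.array(R[1])*res,R[2])
r2=rectify("top",t,c,.078)
h2=cv2.cvtColor(r2,cv2.COLOR_BGR2HSV)
m2=cv2.inRange(cv2.cvtColor(rectify("top",t,c,.078),cv2.COLOR_BGR2HSV),(65,70,30),(95,255,255))
ks,hi=cv2.findContours(m2,cv2.RETR_CCOMP,cv2.CHAIN_APPROX_NONE)
for q in ks:
    if cv2.contourArea(q)*res**2>.003:
        e=cv2.fitEllipse(q); print("ell",w(e[0]),np.array(e[1])*res)
r3=rectify("top",t,c,.093,.03,.0002)
g=cv2.cvtColor(r3,cv2.COLOR_BGR2GRAY); print(g.min(),g.max())
m3=(g<70).astype(np.uint8)
for q in cv2.findContours(m3,cv2.RETR_EXTERNAL,cv2.CHAIN_APPROX_NONE)[0]:
    R=cv2.minAreaRect(q); print("hub",c[0]+.03-R[0][1]*.0002,c[1]+.03-R[0][0]*.0002,np.array(R[1])*.0002,R[2])
cv2.imwrite("pics/rect0.png",np.hstack([r,cv2.resize(r3,(450,450))])[:, :800] if 0 else np.hstack([cv2.resize(r,(390,390)),cv2.resize(r3,(390,390))]))
# tin lid
ct=np.array([.507,.263]); r4=rectify("top",t,ct,.066,.05,.00025); cv2.imwrite("pics/rtin0.png",r4)
# side: bar
sub=s.astype(int); red=((sub[:,:,2]-sub[:,:,1])>35); red[:,:235]=0; red[:,290:]=0; red[:238]=0; red[295:]=0
n,l,st,ce=cv2.connectedComponentsWithStats(red.astype(np.uint8))
for i in range(1,n):
    p=np.argwhere(l==i)[:,::-1]
    if len(p)<5: continue
    if p[:,1].mean()<265:
        W=np.array([ray("side",u,v,.066)[:2] for u,v in p]); mm=W.mean(0); V=np.linalg.svd(W-mm)[2]
        print("side bar",ce[i],mm,np.degrees(np.arctan2(V[0,1],V[0,0])))
    else: print("mark",ce[i],st[i])
E
```

```text
[ 0.50907015 -0.19621768  0.078     ]
housing (np.float64(0.5087004321860435), np.float64(-0.18981143494842076)) [0.12636437 0.12561434] 16.792509078979492
ell (np.float64(0.5096547290610436), np.float64(-0.189230050671077)) [0.13975298 0.1428436 ]
ell (np.float64(0.5104191394614342), np.float64(-0.1938467193722489)) [0.08677527 0.08726002]
8 123
hub 0.5100539539145593 -0.19362594300506136 [0.02969358 0.0265674 ] 17.969139099121094
side bar [261.34615385 258.15384615] [0.50619845 0.26175513] 129.6517632814427
```

View pics/rect0.png

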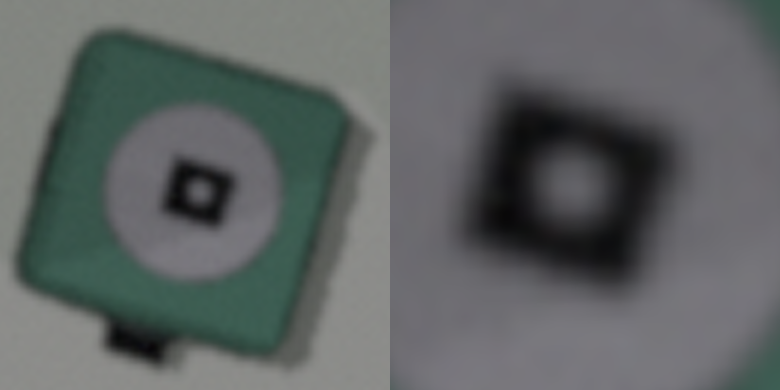

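View pics/rtin0.png

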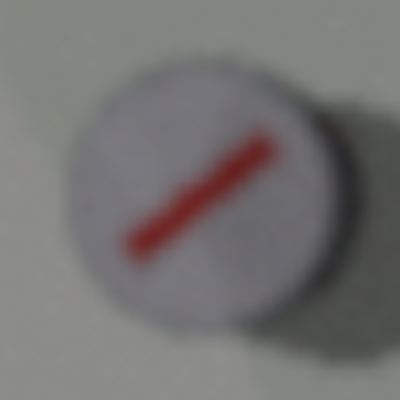

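```bash
cat > fit.py <<'E'
from h import *
from scipy.optimize import minimize
S=8
def circ(c,r,z,n=60):
    a=np.linspace(0,2*np.pi,n); return [[c[0]+r*np.cos(t),c[1]+r*np.sin(t),z] for t in a]
def sq(c,hx,hy,z,yaw):
    k,s=np.cos(yaw),np.sin(yaw); return [[c[0]+k*a-s*b,c[1]+s*a+k*b,z] for a,b in [(-hx,-hy),(hx,-hy),(hx,hy),(-hx,hy)]]
def cover(n,layers,box):
    x0,y0,x1,y1=box; lab=np.zeros(((y1-y0)*S,(x1-x0)*S),np.uint8)
    for i,pts in enumerate(layers):
        p=np.array([proj(n,q) for q in pts]); p=((p+.5-[x0,y0])*S-.5)
        h=cv2.convexHull(p.astype(np.float32))
        cv2.fillConvexPoly(lab,np.round(h*16).astype(np.int32),i+1,shift=4)
    out=[]
    for i in range(len(layers)+1):
        m=cv2.GaussianBlur((lab==i).astype(np.float32),(0,0),.8*S)
        out.append(cv2.resize(m,(x1-x0,y1-y0),interpolation=cv2.INTER_AREA).ravel())
    return np.array(out).T
def fit(views,model,p0,scale,imgs,roi):
    boxes={};masks={}
    for n in views:
        P=np.array([proj(n,q) for q in roi]); x0,y0=np.floor(P.min(0)).astype(int); x1,y1=np.ceil(P.max(0)).astype(int)+1
        boxes[n]=(x0,y0,x1,y1); m=np.zeros(imgs[n].shape[:2],np.uint8); cv2.fillConvexPoly(m,cv2.convexHull(np.round(P).astype(np.int32)),1); masks[n]=m[y0:y1,x0:x1].ravel()>0
    def f(u):
        e=0
        for n in views:
            x0,y0,x1,y1=boxes[n]; A=cover(n,model(np.array(p0)+u*scale,n),boxes[n])[masks[n]]
            I=imgs[n][y0:y1,x0:x1].reshape(-1,3).astype(float)[masks[n]]
            A=A[:,A.sum(0)>.5]; X=np.linalg.lstsq(A,I,rcond=None)[0]; e+=np.mean((A@X-I)**2)
        return e
    k=len(p0); best=None
    r=minimize(f,np.zeros(k),method="Nelder-Mead",options=dict(initial_simplex=np.vstack([np.zeros(k),np.eye(k)]),xatol=.01,fatol=1e-3,maxiter=300))
    return np.array(p0)+r.x*scale,r.fun
def mill(p,n):
    return [circ(p,.041,.070)+circ(p,.041,.078),circ(p,.041,.078),sq(p,.013,.013,.078,p[2])+sq(p,.013,.013,.089,p[2]),sq(p,.0105,.0105,.093,p[2]),circ(p,.004,.093)]
def lidm(z):
    def f(p,n): return [circ(p,.034,z-.02)+circ(p,.034,z),circ(p,.034,z),sq(p,.023,.004,z,p[2])]
    return f
E
python3 - <<'E'
from fit import *
I={n:cv2.imread(f"pics/{n}0raw.png") for n in("top","side")}
for v in(["top"],["side"],["top","side"]):
    p,e=fit(v,mill,[.5102,-.194,np.radians(-17)],np.array([.003,.003,.06]),I,circ([.51,-.194],.048,.076)); print("mill",v,p[:2],np.degrees(p[2]),e)
for v in(["top"],["side"],["top","side"]):
    roi=circ([.507,.263],.037,.067)
    p,e=fit(v,lidm(.066),[.507,.263,np.radians(128)],np.array([.003,.003,.06]),I,roi); print("lid",v,p[:2],np.degrees(p[2]),e)
E
```

```text
mill ['top'] [ 0.51007166 -0.19447757] -16.61604512224625 30.534828420971593
mill ['side'] [ 0.50977079 -0.19578901] -12.949400852088534 28.661098043196244
mill ['top', 'side'] [ 0.50981517 -0.1947865 ] -17.15546937488441 63.43948944397863
lid ['top'] [0.50738365 0.26260746] 129.3267408920225 58.29685019482189
lid ['side'] [0.50593078 0.26225798] 128.3123022328178 34.024400753801665
lid ['top', 'side'] [0.50672278 0.26245107] 128.02037690410816 102.07523196400996
```

```bash
cat >> h.py <<'E'
from scipy.spatial.transform import Rotation as Ro
def yawR(y): 
    c,s=np.cos(y),np.sin(y); return np.array([[c,s,0],[s,-c,0],[0,0,-1.]])
def to(pos,yawdeg,base=None):
    from rig import readout
    st=readout.read_state(); R=Ro.from_rotvec(st["tool_rot"]).as_matrix(); p=np.array(st["position"])
    if base is not None: p,R=np.array(base[0]),yawR(np.radians(base[1]))
    print(np.round(Ro.from_matrix(R.T@yawR(np.radians(yawdeg))).as_rotvec(),4),np.round(R.T@(np.array(pos)-p),4))
def where():
    from rig import readout
    st=readout.read_state(); R=Ro.from_rotvec(st["tool_rot"]).as_matrix()
    print("t %.2f"%st["t"],"pos",np.round(st["position"],4),"yaw %.2f"%np.degrees(np.arctan2(R[1,0],R[0,0])),"tilt %.2f"%np.degrees(np.arccos(-R[2,2])),"F",np.round(st["ft_force"],2),"T",np.round(st["ft_torque"],3),"w %.4f"%st["grip_width"],"q",np.round(st["qpos"],2))
E
python3 -c "
from h import *
where()
to([.46,-.2,.2],-60); to([.507,.2625,.16],-60)"
```

```text
t 0.10 pos [ 0.2574 -0.5691  0.1984] yaw -65.66 tilt 0.07 F [-0.37 -0.66 -0.27] T [-0.001 -0.013  0.036] w 0.0854 q [ 1.12  0.33 -0.06  1.46  0.02  1.35 -0.09]
[-0.      0.0013 -0.0988] [-0.2528 -0.3367 -0.0013]
[-0.      0.0013 -0.0988] [-0.6548 -0.5701  0.0392]
```

```bash
python3 -m jog '[[[0,0,-0.05,-0.253,-0.337,0,0.085],[0,0,-0.05,-0.253,-0.337,0,0.085],[0,0,-0.05,-0.253,-0.337,0,0.085],[0,0,-0.099,-0.253,-0.337,0,0.085],[0,0,-0.099,-0.253,-0.337,0,0.085],[0,0,-0.099,-0.253,-0.337,0,0.085],[0,0,-0.099,-0.253,-0.337,0,0.085],[0,0,-0.099,-0.655,-0.57,0.039,0.085],[0,0,-0.099,-0.655,-0.57,0.039,0.085],[0,0,-0.099,-0.655,-0.57,0.039,0.085],[0,0,-0.099,-0.655,-0.57,0.039,0.085],[0,0,-0.099,-0.655,-0.57,0.039,0.085],[0,0,-0.099,-0.655,-0.57,0.039,0.085],[0,0,-0.099,-0.655,-0.57,0.039,0.085],[0,0,-0.099,-0.655,-0.57,0.039,0.085],[0,0,-0.099,-0.655,-0.57,0.039,0.085],[0,0,-0.099,-0.655,-0.57,0.039,0.085]]]' 30
python3 - <<'E'
from h import *
where(); to([.507,.2625,.032],-60)
from rig import snapshot
im=snapshot("side")[:,:,::-1]; cv2.imwrite("pics/s1.png",crop(im,262,235,60,5))
E
```

```text
t: 2.22
position: [0.5071, 0.2612, 0.1598]
tool_rot: [2.719, -1.571, 0.0]
ft_force: [0.2, -0.3, -1.0]
grip_width: 0.0852
t 2.23 pos [0.5071 0.2612 0.1598] yaw -60.03 tilt 0.06 F [ 0.23 -0.25 -1.03] T [-0.023 -0.008 -0.028] w 0.0852 q [ 0.07  0.33 -0.76  1.63  0.23  1.28 -1.78]
[ 0.0008 -0.0005 -0.0006] [-0.0012 -0.0007  0.1278]
```

View pics/s1.png

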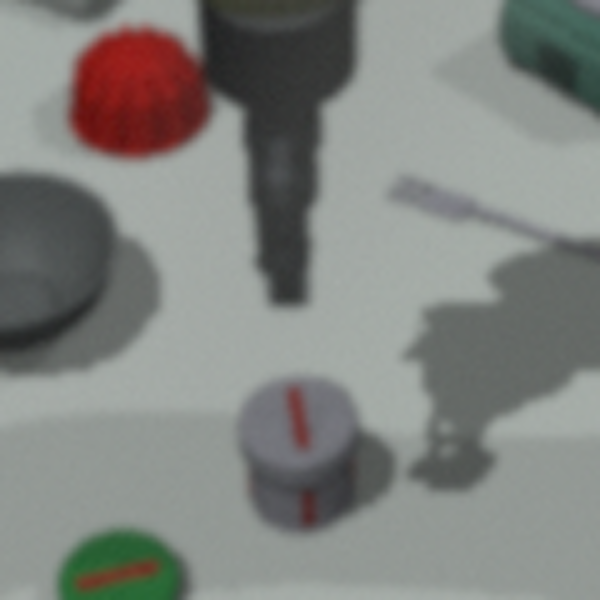

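```bash
python3 -c "
from h import *
print(proj('side',[.507,.261,.16]),proj('side',[.507,.261,.173]))"
python3 -m jog '[[[0,0,0,-0.001,-0.001,0.05,0.085],[0,0,0,-0.001,-0.001,0.09,0.085],[0,0,0,-0.001,-0.001,0.115,0.085],[0,0,0,-0.001,-0.001,0.128,0.085],[0,0,0,-0.001,-0.001,0.128,0.085]]]'
python3 -c "from h import *; where()"
```

```text
[259.94897689 234.48359999] [259.75908992 231.03264373]
t: 2.9
position: [0.5075, 0.2627, 0.032]
tool_rot: [2.719, -1.572, -0.0]
ft_force: [-0.4, -0.3, 1.0]
grip_width: 0.085
t 2.90 pos [0.5075 0.2627 0.032 ] yaw -60.05 tilt 0.04 F [-0.35 -0.26  1.02] T [ 0.047  0.018 -0.041] w 0.0850 q [ 0.02  0.47 -0.71  1.76  0.35  1.05 -1.86]
```

```bash
python3 -m jog '[[[0,0,0,0,0,0,0.06],[0,0,0,0,0,0,0.06],[0,0,0,0,0,0,0.06],[0,0,0,0,0,0,0.06],[0,0,0,0,0,0,0.06]]]' 20
python3 -c "from h import *; where()"
```

```text
t: 3.52
position: [0.5074, 0.2636, 0.0321]
tool_rot: [2.721, -1.57, 0.0]
ft_force: [1.2, 0.3, -0.5]
grip_width: 0.0601
t 3.52 pos [0.5074 0.2636 0.0321] yaw -59.99 tilt 0.01 F [ 1.25  0.28 -0.46] T [-0.013 -0.007  0.012] w 0.0601 q [ 0.02  0.47 -0.71  1.75  0.35  1.05 -1.86]
```

Run:
```python
from h import *
from rig import snapshot
im=snapshot("side")[:,:,::-1]; a=crop(im,262,245,45,8)
t=snapshot("top")[:,:,::-1]; b=crop(t,198,236,45,8)
cv2.imwrite("pics/s2.png",cv2.resize(np.hstack([a,b]),(800,400)))
```

```text
(no output)
```

View pics/s2.png

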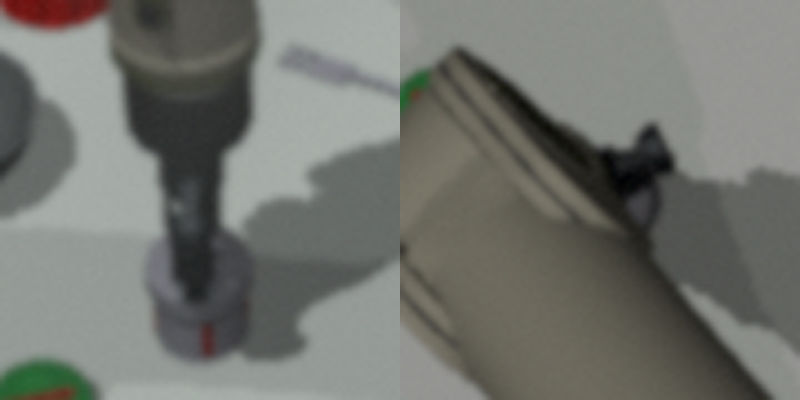

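Run:
```python
from h import *
print(-C["side"]["R"].T@C["side"]["t"])
for r in(.03,.034,.043):
  for z in (.032,.045):
    p=proj("side",[.5075-.5*r,.2636+.866*r,z]); print(r,z,(p-[217,200])*400/90)
for z in(.066,.046,0): print(z,(proj("side",[.507,.263,z])-[217,200])*400/90)
```

```text
[0.10640523 0.87289568 0.90234287]
0.03 0.032 [195.10434883 331.01658483]
0.03 0.045 [194.3395323  317.90659164]
0.034 0.032 [195.01001437 336.0270195 ]
0.034 0.045 [194.24232801 322.91975674]
0.043 0.032 [194.79584301 347.40241274]
0.043 0.045 [194.02162557 334.30215291]
0.066 [194.9855916  259.20337792]
0.046 [196.14007752 279.81474856]
0 [198.69490294 325.42678446]
```

Run:
```python
from h import *
for r in(0,.03,.043,.057):
  for z in (.16,.173): print(r,z,(proj("side",[.507-.5*r,.261+.866*r,z])-[202,175])*5)
for r in(0,.034,.043):
  for z in (.032,.045,.066): print(r,z,(proj("side",[.5075-.5*r,.2636+.866*r,z])-[217,200])*400/90)
from rig import snapshot
im=snapshot("side")[:,:,::-1]; cv2.imwrite("pics/s3.png",crop(im,262,245,30,10))
```

```text
0 0.16 [289.74488445 297.41799997]
0 0.173 [288.79544962 280.16321866]
0.03 0.16 [288.78071966 338.52292605]
0.03 0.173 [287.8017372  321.22661882]
0.043 0.16 [288.34939952 356.91125812]
0.043 0.173 [287.35708002 339.60128678]
0.057 0.16 [287.87536564 377.12059171]
0.057 0.173 [286.86830353 359.79910711]
0 0.032 [195.79561482 294.30101999]
0 0.045 [195.0516998  281.17762482]
0 0.066 [193.82563594 259.54864837]
0.034 0.032 [195.01001437 336.0270195 ]
0.034 0.045 [194.24232801 322.91975674]
0.034 0.066 [192.97648325 301.3070764 ]
0.043 0.032 [194.79584301 347.40241274]
0.043 0.045 [194.02162557 334.30215291]
0.043 0.066 [192.74484582 312.69821372]
```

View pics/s3.png

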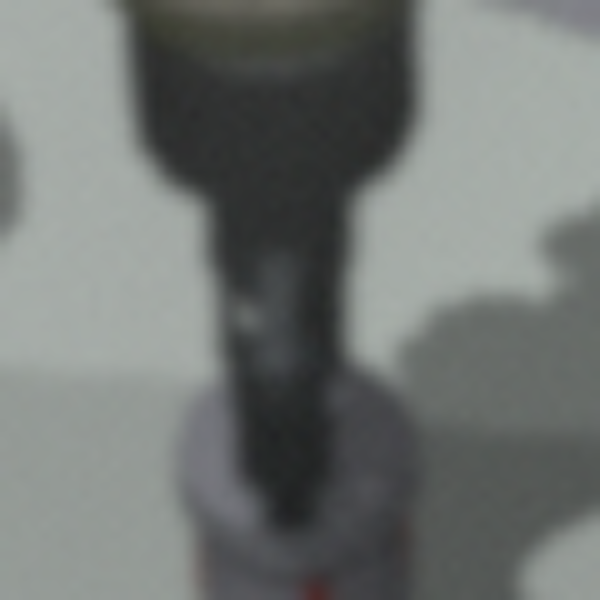

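Run:
```python
from h import *
d=np.array([.412,-.911,0]); P=np.array([.2574,-.569,.1984])
for r in(-.05,0,.05):
  for z in(0,.013,.04): print(r,z,proj("side",P+d*r+[0,0,z]),proj("top",P+d*r+[0,0,z]))
t=cv2.imread("pics/top0raw.png"); s=cv2.imread("pics/side0raw.png")
cv2.imwrite("pics/c1.png",np.hstack([crop(s,445,80,40,5),t[335:395,500:560].repeat(6,0).repeat(6,1)[:400].copy() if 0 else cv2.resize(t[325:405,480:560],(400,400),interpolation=cv2.INTER_CUBIC)]))
```

```text
-0.05 0 [432.5462519  117.89794628] [503.56643673 351.36447451]
-0.05 0.013 [433.44314535 114.6961317 ] [506.00010313 352.58982248]
-0.05 0.04 [435.34071484 107.92200961] [511.2307956  355.22346955]
0 0 [429.6423731  111.42471655] [522.10616121 343.24253974]
0 0.013 [430.49912988 108.2678501 ] [524.74308176 344.37718719]
0 0.04 [432.31091226 101.59202902] [530.4104881 346.8158303]
0.05 0 [426.88398172 105.27580254] [540.61936353 335.13222388]
0.05 0.013 [427.70345235 102.16346558] [543.45895117 336.17643038]
0.05 0.04 [429.43559654  95.58480834] [549.56178812 338.42063722]
```

View pics/c1.png

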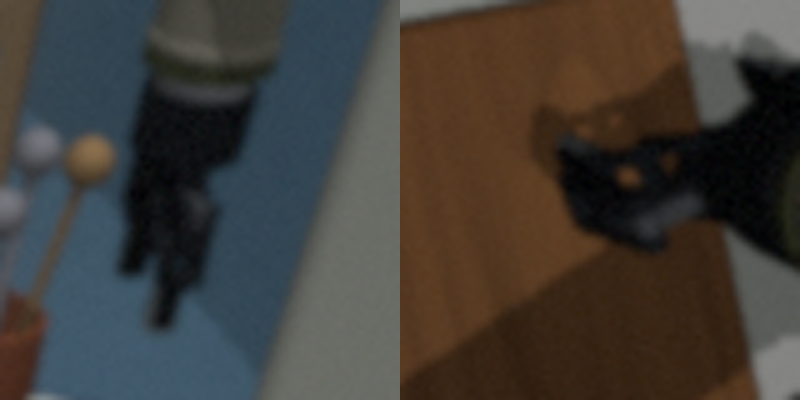

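The fingers closed to 60 mm without touching the 68 mm lid. Both views put the fingertips roughly 30–45 mm higher than the reported TCP. I'll open the gripper, descend carefully and look again.

```bash
python3 -m jog '[[[0,0,0,0.0,0,-0.01,0.085],[0,0,0,0.0,0,-0.01,0.085],[0,0,0,0.0,0,-0.01,0.085],[0,0,0,0,0,0.0,0.085],[0,0,0,0,0,0.01,0.085],[0,0,0,0,0,0.018,0.085],[0,0,0,0,0,0.024,0.085],[0,0,0,0,0,0.024,0.085]]]' 20
python3 - <<'E'
from h import *
from rig import snapshot
where()
im=snapshot("side")[:,:,::-1]; a=crop(im,262,250,30,10)
cv2.imwrite("pics/s4.png",a)
E
```

```text
t: 4.68
position: [0.507, 0.2635, 0.0075]
tool_rot: [2.72, -1.57, -0.001]
ft_force: [-0.2, 0.1, 0.8]
grip_width: 0.0848
t 4.67 pos [0.507  0.2635 0.0075] yaw -59.98 tilt 0.05 F [-0.19  0.12  0.78] T [-0.013 -0.021 -0.018] w 0.0848 q [ 0.01  0.5  -0.7   1.77  0.37  1.01 -1.88]
```

View pics/s4.png

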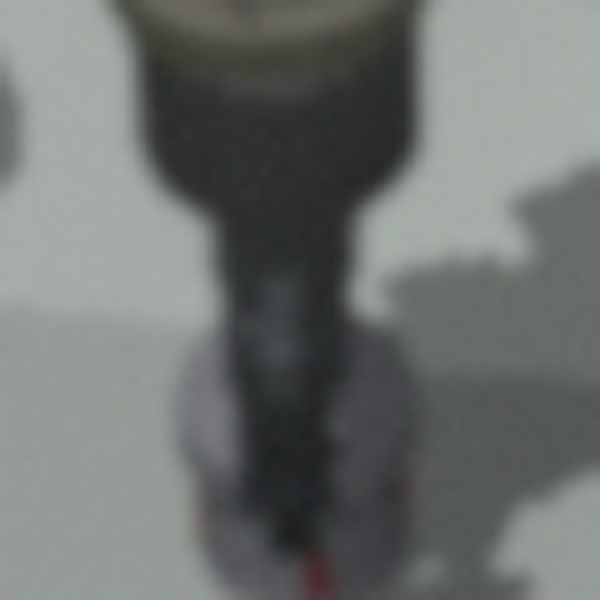

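Run:
```python
from h import *
for r in(.043,.05):
  for z in(.0075,.03,.04,.05,.06): print(r,z,(proj("side",[.507-.5*r,.2635+.866*r,z])-[232,220])*10)
```

```text
0.043 0.0075 [293.19388401 636.4042973 ]
0.043 0.03 [290.27206099 586.58355865]
0.043 0.04 [288.9479524  564.00585019]
0.043 0.05 [287.60773276 541.1534283 ]
0.043 0.06 [286.25110623 518.02124844]
0.05 0.0075 [292.84402224 656.50608129]
0.05 0.03 [289.90316776 606.71508611]
0.05 0.04 [288.57030824 584.14871882]
0.05 0.05 [287.22115098 561.30641802]
0.05 0.06 [285.85539523 538.18309157]
```

```bash
python3 -m jog '[[[0,0,0,0,0,0.006,0.085],[0,0,0,0,0,0.006,0.055],[0,0,0,0,0,0.006,0.055],[0,0,0,0,0,0.006,0.055],[0,0,0,0,0,0.006,0.055],[0,0,0,0,0,0.006,0.055]]]' 20
python3 -c "from h import *; where()"
```

```text
t: 5.48
position: [0.5077, 0.263, 0.0022]
tool_rot: [2.72, -1.571, 0.001]
ft_force: [-0.2, -4.8, 3.8]
grip_width: 0.0679
t 5.47 pos [0.5077 0.263  0.0022] yaw -60.02 tilt 0.05 F [-0.15 -4.77  3.76] T [-1.147 -0.196 -0.04 ] w 0.0679 q [ 0.    0.51 -0.69  1.77  0.38  1.   -1.88]
```

```bash
python3 -m jog '[[[0,0,0,0,0,0,0.085],[0,0,0,0,0,0,0.085],[0,0,-0.3,0,0,0,0.085],[0,0,-0.6,0,0,0,0.085],[0,0,-0.9,0,0,0,0.085],[0,0,-1.2,0,0,0,0.085],[0,0,-1.571,0,0,0,0.085],[0,0,-1.571,0,0,0,0.085],[0,0,-1.571,0,0,0,0.085],[0,0,-1.571,0,0,0,0.085],[0,0,-1.571,0,0,0,0.085],[0,0,-1.571,0,0,0,0.085]]]' 20
python3 - <<'E'
from h import *
from rig import snapshot
where()
im=snapshot("side")[:,:,::-1]; a=crop(im,262,250,30,10)
cv2.imwrite("pics/s5.png",a)
E
```

```text
t: 6.98
position: [0.5072, 0.264, 0.002]
tool_rot: [-3.034, -0.813, 0.0]
ft_force: [-1.2, -0.1, -1.1]
grip_width: 0.0851
t 6.97 pos [0.5072 0.264  0.002 ] yaw 30.00 tilt 0.05 F [-1.21 -0.07 -1.1 ] T [-0.023 -0.077 -0.042] w 0.0851 q [ 0.22  0.63 -0.99  1.76  0.59  1.08 -0.46]
```

View pics/s5.png

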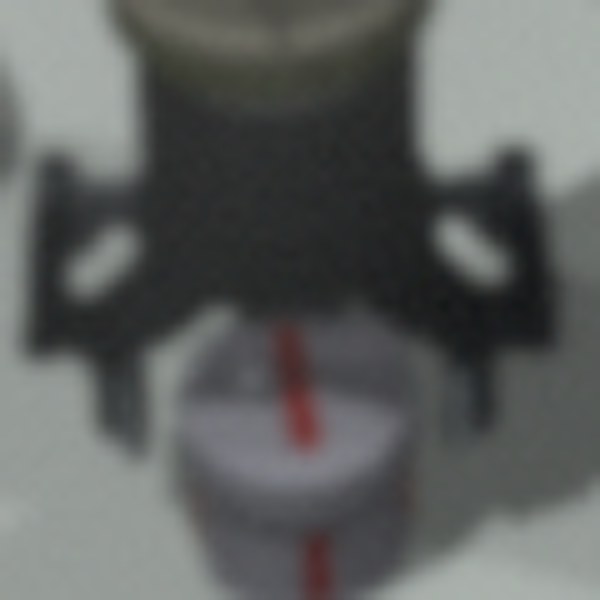

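Run:
```python
from h import *
for r in(-.043,.043):
  for z in(.002,.03,.04,.05): print(r,z,(proj("side",[.507+.866*r,.2635+.5*r,z])-[232,220])*10)
for z in(.066,.08,.09,.1,.11,.12):print(z,(proj("side",[.507-.5*.04,.2635+.866*.04,z])-[232,220])*10,(proj("side",[.507,.2635,z])-[232,220])*10)
```

```text
-0.043 0.002 [442.59487296 526.22364761]
-0.043 0.03 [441.5059539 464.2349789]
-0.043 0.04 [441.10838046 441.60239822]
-0.043 0.05 [440.70611251 418.70257365]
0.043 0.002 [149.24007975 531.8663802 ]
0.043 0.03 [143.35584669 469.94432466]
0.043 0.04 [141.20744457 447.33585998]
0.043 0.05 [139.03366366 424.46032454]
0.066 [285.59988901 495.42394907] [287.80923407 384.39293634]
0.08 [283.66381337 462.3119403 ] [285.94555849 351.26666258]
0.09 [282.2602514  438.30732218] [284.59503887 327.26158194]
0.1 [280.83911409 414.0021194 ] [283.22808381 302.96436621]
0.11 [279.40006925 389.39065053] [281.84439144 278.36964992]
0.12 [277.94277626 364.46709004] [280.44365248 253.47193543]
```

```bash
python3 -m jog '[[[0,0,0,0,0,0,0.05],[0,0,0,0,0,0,0.05],[0,0,0,0,0,0,0.05],[0,0,0,0,0,0,0.05],[0,0,0,0,0,0,0.05],[0,0,0,0,0,0,0.05]]]' 60
python3 -c "from h import *; where()"
python3 -m jog '[[[0,0,0,0,0,-0.02,0.05],[0,0,0,0,0,-0.06,0.05],[0,0,0,0,0,-0.12,0.05],[0,0,0,0,0,-0.14,0.05],[0,0,0,0,0,-0.14,0.05]]]'
python3 - <<'E'
from h import *
from rig import snapshot
where()
im=snapshot("side")[:,:,::-1]; a=crop(im,262,220,40,8)
cv2.imwrite("pics/s6.png",a)
E
```

```text
t: 7.78
position: [0.5072, 0.2637, 0.0028]
tool_rot: [3.034, 0.812, 0.0]
ft_force: [-3.0, -3.0, 8.6]
grip_width: 0.0671
t 7.78 pos [0.5072 0.2637 0.0028] yaw 29.96 tilt 0.04 F [-3.02 -3.03  8.64] T [-0.571  0.819 -0.244] w 0.0671 q [ 0.22  0.63 -0.99  1.76  0.59  1.08 -0.46]
t: 8.4
position: [0.5077, 0.2636, 0.1427]
tool_rot: [3.034, 0.813, 0.003]
ft_force: [-0.5, 0.4, -7.5]
grip_width: 0.0662
t 8.40 pos [0.5077 0.2636 0.1427] yaw 30.00 tilt 0.10 F [-0.48  0.4  -7.48] T [ 0.028 -0.007 -0.017] w 0.0662 q [ 0.31  0.48 -1.11  1.64  0.44  1.3  -0.35]
```

View pics/s6.png

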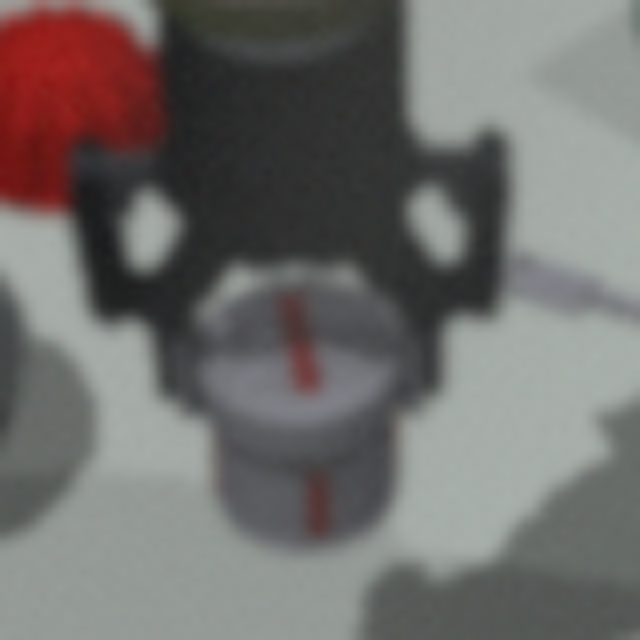

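```bash
python3 -c "
from h import *
to([.5102,-.194,.1427],-25.2)"
```

```text
[1.200e-03 6.000e-04 9.633e-01] [-0.2257  0.3973 -0.0012]
```

```bash
python3 -m jog '[[[0,0,0.08,-0.018,0.032,0,0.05],[0,0,0.2,-0.045,0.08,0,0.05],[0,0,0.32,-0.075,0.132,0,0.05],[0,0,0.44,-0.104,0.183,0,0.05],[0,0,0.57,-0.133,0.234,0,0.05],[0,0,0.69,-0.162,0.285,0,0.05],[0,0,0.81,-0.19,0.335,0,0.05],[0,0,0.91,-0.213,0.375,0,0.05],[0,0,0.963,-0.2257,0.3973,0,0.05],[0,0,0.963,-0.2257,0.3973,0,0.05],[0,0,0.963,-0.2257,0.3973,0,0.05],[0,0,0.963,-0.2257,0.3973,0,0.05]]]'
python3 - <<'E'
from h import *
from rig import snapshot
where()
im=snapshot("side")[:,:,::-1].copy(); cv2.imwrite("pics/s7raw.png",im); a=crop(im,325,160,45,7)
cv2.imwrite("pics/s7.png",a[:600])
E
```

```text
t: 9.95
position: [0.5108, -0.1918, 0.1417]
tool_rot: [-3.067, 0.68, 0.001]
ft_force: [0.2, -0.2, -6.1]
grip_width: 0.0664
t 9.95 pos [ 0.5108 -0.1918  0.1417] yaw -25.01 tilt 0.04 F [ 0.23 -0.19 -6.1 ] T [-0.026  0.012 -0.035] w 0.0664 q [ 1.01  0.31 -0.86  1.71  0.25  1.23 -0.35]
```

View pics/s7.png

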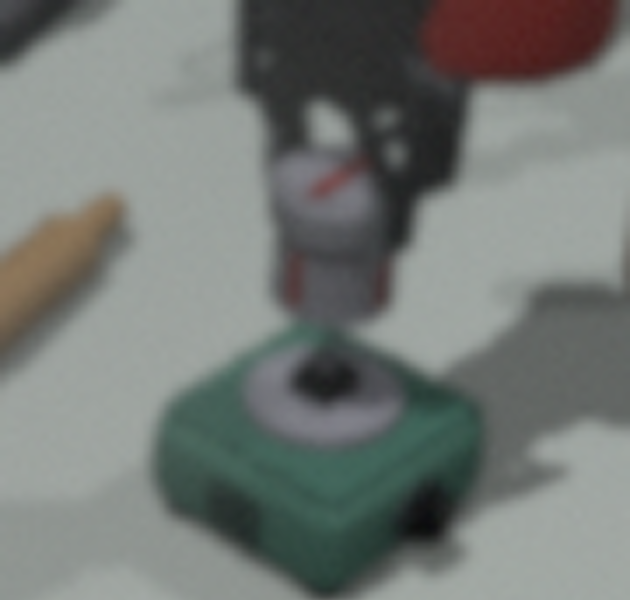

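Run:
```python
from fit import *
from rig import snapshot
where()
im=snapshot("side")[:,:,::-1].copy(); cv2.imwrite("pics/s8raw.png",im)
from rig import readout
P=readout.read_state()["position"]
# find red marks centroid on body
sub=im.astype(int); red=(sub[:,:,2]-sub[:,:,1]); 
m=(red>22); m[:,:315]=0; m[:,340:]=0; m[:175-25]=0; m[165:]=0
n,l,st,ce=cv2.connectedComponentsWithStats(m.astype(np.uint8))
ok=[]
for i in range(1,n): print(ce[i],st[i])
for yaw in(-20,-17,-14):
    for k in(0,90,180,270):
        a=np.radians(yaw+k); print(yaw,k,[np.round(proj("side",[P[0]+.031*np.cos(a),P[1]+.031*np.sin(a),z]),1) for z in(P[2]-.003+.02,)])
# tin body fit: x,y along image
b0=P[2]-.003
def model(p,n):
    L=[circ(p,.031,b0)+circ(p,.031,b0+.046),circ(p,.034,b0+.046)+circ(p,.034,b0+.066)]
    for k in (0,90):
        a=p[2]+np.radians(k+90)
        c=[p[0]+.031*np.cos(a),p[1]+.031*np.sin(a)]; t=[-np.sin(a)*.0025,np.cos(a)*.0025]
        L.append([[c[0]+s*t[0],c[1]+s*t[1],z] for s in(-1,1) for z in(b0+.004,b0+.03)])
    return L
roi=circ([P[0],P[1]],.036,b0-.004)+circ([P[0],P[1]],.036,b0+.05)
for y0 in(-25,-17,-10):
    p,e=fit(["side"],model,[P[0],P[1],np.radians(y0)],np.array([.003,.003,.08]),{"side":im},roi); print(p[:2],np.degrees(p[2]),e)
```

```text
t 10.00 pos [ 0.5108 -0.1921  0.1419] yaw -25.03 tilt 0.02 F [ 0.19  0.35 -6.45] T [ 0.027 -0.012 -0.005] w 0.0664 q [ 1.01  0.31 -0.86  1.71  0.25  1.23 -0.35]
-20 0 [array([320.3, 147.8])]
-20 90 [array([320.5, 154.8])]
-20 180 [array([333.4, 155.2])]
-20 270 [array([332.9, 148.2])]
-17 0 [array([320. , 147.9])]
-17 90 [array([320.8, 155. ])]
-17 180 [array([333.7, 155. ])]
-17 270 [array([332.6, 148. ])]
-14 0 [array([319.7, 148.1])]
-14 90 [array([321.2, 155.2])]
-14 180 [array([334. , 154.8])]
-14 270 [array([332.2, 147.8])]
[ 0.50140814 -0.18001504] -7.396399094870745 401.3686906635807
[ 0.50154457 -0.18096303] -4.702362658359255 401.26540300951154
[ 0.50050848 -0.17884059] -6.94858278523661 401.0974135053675
```

Run:
```python
from fit import *
P=np.array([.5108,-.1920,.1418])
for z in(.02,.035): print(proj("side",P+[0,0,z-.003]), "hub",proj("side",[.5100,-.1945,.085]))
im=cv2.imread("pics/s8raw.png")
np.set_printoptions(linewidth=200)
for r in range(150,161): print(r,(im[r,314:342,2].astype(int)), )
for r in range(150,161): print(r,(im[r,314:342,2].astype(int)-im[r,314:342,1]), )
for r in (166,168,170): print(r,im[r,314:342,1])
# refit side hub/mill 
m=cv2.GaussianBlur(im,(0,0),.5)
```

```text
[326.7392559  151.55228356] hub [325.70214318 168.68753124]
[327.06308004 147.85337029] hub [325.70214318 168.68753124]
150 [157 156 156 151 138 113  84  75  70  70  70  70  71  74  72  71  68  63  64  61  57  55  67  94 121 144 155 158]
151 [155 156 156 151 135 109  89  78  74  74  67  67  67  65  66  65  61  59  60  62  60  69  92 120 142 154 158 160]
152 [156 156 155 151 136 108  87  81  80  80  77  74  70  69  68  67  63  63  62  62  67  80 109 137 151 158 158 158]
153 [157 156 156 150 135 107  88  81  83  84  84  80  80  77  74  74  70  68  69  66  69  86 116 143 155 159 158 159]
154 [156 156 156 148 128 103  87  81  83  83  84  84  85  83  81  79  75  73  71  70  71  88 118 144 155 158 159 160]
155 [156 156 157 148 125  99  86  80  83  85  87  87  84  84  83  80  76  72  73  70  69  88 120 145 156 159 158 159]
156 [157 156 155 147 125  99  85  83  84  86  86  85  87  84  82  82  79  76  73  71  72  87 123 147 158 158 158 160]
157 [156 157 155 148 132 108  91  85  83  84  87  86  85  83  83  78  80  77  75  71  72  95 128 148 158 159 160 159]
158 [158 157 156 153 141 124 106  92
[... 989 characters left out ...]
-1 -1 -1 -1  0  0  3  9 12  3 -3 -6 -6 -6 -7 -7]
158 [-6 -6 -7 -5 -5 -4  1  8 10  6 -1 -1 -2 -1 -2  0 -1  0  2  7  6 -1 -5 -7 -6 -7 -7 -6]
159 [-6 -5 -6 -7 -6 -5 -3  0  1 -1 -1 -1 -2  0 -1 -1 -1  0  1  1  0 -3 -6 -7 -6 -6 -5 -7]
160 [ -5  -7  -6  -6  -6  -7  -7  -7  -9 -10  -7  -5  -5  -3  -3  -2  -1  -3  -4  -3  -5  -6  -7  -7  -6  -7  -8  -6]
166 [117 113 115 118 121 123 123 118 104  85  67  60  55  56  56  57  68  73  76  80  82  90  99 117 134 149 156 160]
168 [106 110 116 123 127 127 117  95  67  46  42  39  41  40  32  34  43  61  74  79  79  76  73  72  78  89 106 123]
170 [101 107 114 117 118 117 108  89  67  50  39  36  33  33  34  37  51  66  77  79  82  81  79  72  67  65  67  69]
```

```bash
python3 -c "
from h import *
where(); to([.5103,-.1936,.102],-25.1)"
```

```text
t 10.05 pos [ 0.5109 -0.1923  0.142 ] yaw -25.05 tilt 0.00 F [-0.2   0.25 -5.39] T [ 0.017  0.015 -0.   ] w 0.0669 q [ 1.01  0.31 -0.86  1.71  0.25  1.23 -0.35]
[0.     0.     0.0008] [0.     0.0014 0.04  ]
```

```bash
python3 -m jog '[[[0,0,0,0,-0.0004,0.01,0.05],[0,0,0,0,-0.0004,0.022,0.05],[0,0,0,0,-0.0004,0.034,0.05],[0,0,0,0,-0.0004,0.04,0.05],[0,0,0,0,-0.0004,0.04,0.05],[0,0,0,0,-0.0004,0.04,0.05]]]'
python3 - <<'E'
from h import *
from rig import snapshot
where()
im=snapshot("side")[:,:,::-1].copy(); cv2.imwrite("pics/s9raw.png",im); a=crop(im,325,160,30,10)
cv2.imwrite("pics/s9.png",a[:600])
E
```

```text
t: 10.8
position: [0.5112, -0.193, 0.1025]
tool_rot: [3.066, -0.684, 0.001]
ft_force: [0.0, 0.6, -6.3]
grip_width: 0.0667
t 10.80 pos [ 0.5112 -0.193   0.1025] yaw -25.16 tilt 0.04 F [ 0.02  0.61 -6.32] T [ 0.045  0.043 -0.004] w 0.0667 q [ 0.99  0.35 -0.84  1.76  0.28  1.16 -0.37]
```

View pics/s9.png

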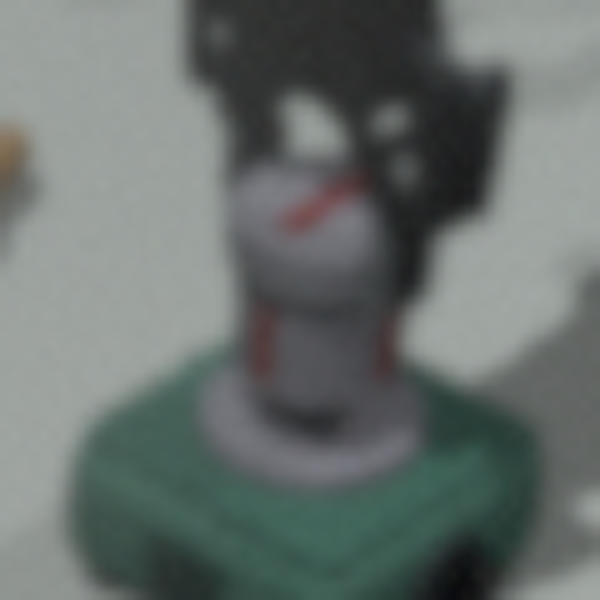

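Run:
```python
from fit import *
np.set_printoptions(linewidth=220)
im=cv2.imread("pics/s9raw.png"); print("cols 312..345")
for r in range(160,176,1): print(r,im[r,312:345,1])
for r in (162,164,166): print(r,(im[r,312:345,2].astype(int)-im[r,312:345,1]))
for z in(.1,.12): print(proj("side",[.5112,-.193,z]))
print(proj("side",[.5103,-.1936,.078]))
```

```text
cols 312..345
160 [162 163 163 163 162 152 127  94  70  61  61  66  69  69  68  69  66  65  63  64  65  58  56  76 106 136 155 164 167 165 166 166 165]
161 [164 164 164 163 162 153 124  92  69  63  61  69  70  67  65  62  61  63  62  65  62  60  66  99 131 153 161 164 166 166 166 167 166]
162 [164 163 164 162 161 148 120  89  70  61  69  77  79  76  72  70  68  67  65  66  64  58  75 112 144 160 165 167 167 166 165 166 167]
163 [165 163 162 159 153 140 111  84  66  58  70  82  84  82  79  76  74  71  69  68  60  58  79 120 150 163 166 166 166 166 166 165 165]
164 [163 157 152 146 136 121  98  79  65  62  72  82  85  84  84  81  76  73  73  66  61  56  81 121 148 161 164 166 166 165 166 164 166]
165 [156 145 135 128 118 105  91  77  64  62  72  82  85  85  83  83  80  77  74  70  61  53  72 107 133 149 158 162 164 166 165 163 160]
166 [145 130 117 112 109 102  93  80  65  61  73  81  84  85  84  83  81  78  76  69  61  53  64  86 103 122 136 148 155 161 158 154 144]
167 [126 115 109 107 109 110 102  89  72  69  76  82  86  84  83  82  80  78  74  70  63  59  63  73  78  92 105 121 135
[... 886 characters left out ...]
 111 106 102  98  93  87  84  86  90  91  96 101 107 110 105  93  78  72  68  70  74  76  74  65]
175 [ 94  94  94  92  94  98 104 109 111 113 114 114 112 110 110 107 110 109 109 109 113 112 108 100  92  86  82  82  82  88  89  79  72]
162 [-6 -6 -6 -6 -7 -7 -5  2 13 19 12  4  0 -1 -2 -2 -1 -1  0 -1  1 10  7 -1 -5 -6 -6 -7 -7 -6 -7 -8 -7]
164 [ -8  -7  -8 -10 -13 -12  -7   2  15  21  11   2  -1   0  -1  -1   0   0   0   2   6  14   7  -2  -5  -8  -8  -7  -6  -7  -6  -7  -7]
166 [-12 -17 -21 -22 -18 -12  -4   4  16  20  10   3   0  -2  -2  -1  -1  -2  -1   2   8  15   7  -5  -8 -10  -8  -8  -6  -7  -5  -6  -5]
[325.52438917 165.36754047]
[325.9331005  160.69840312]
[325.38278935 170.38529535]
```

```bash
python3 -m jog '[[[0,0,0,-0.0003,0.0006,0.003,0.05],[0,0,0,-0.0003,0.0006,0.006,0.05],[0,0,0,-0.0003,0.0006,0.009,0.05],[0,0,0,-0.0003,0.0006,0.011,0.05],[0,0,0,-0.0003,0.0006,0.011,0.05]]]'
python3 -c "
from h import *
where()"
```

```text
t: 11.48
position: [0.5107, -0.1935, 0.0911]
tool_rot: [-3.066, 0.684, -0.001]
ft_force: [3.0, -0.2, -8.4]
grip_width: 0.0664
t 11.47 pos [ 0.5107 -0.1935  0.0911] yaw -25.15 tilt 0.04 F [ 3.04 -0.16 -8.38] T [-0.243 -0.655  0.023] w 0.0664 q [ 0.99  0.36 -0.84  1.77  0.3   1.14 -0.38]
```

```bash
python3 -m jog '[[[0,0,0,0.0006,-0.0003,0.0,0.05],[0,0,0,0.0006,-0.0003,0.003,0.05],[0,0,0,0.0006,-0.0003,0.005,0.05],[0,0,0,0.0006,-0.0003,0.005,0.05]]]'
python3 -c "
from h import *
where()"
```

```text
t: 11.98
position: [0.5109, -0.1933, 0.0859]
tool_rot: [-3.066, 0.684, 0.0]
ft_force: [0.2, -0.1, -6.9]
grip_width: 0.0668
t 11.97 pos [ 0.5109 -0.1933  0.0859] yaw -25.15 tilt 0.01 F [ 0.16 -0.09 -6.89] T [-0.039 -0.103 -0.017] w 0.0668 q [ 0.98  0.37 -0.83  1.77  0.3   1.13 -0.39]
```

```bash
python3 -m jog '[[[0,0,0,0,0,0.002,0.05],[0,0,0,0,0,0.004,0.05],[0,0,0,0,0,0.006,0.05],[0,0,0,0,0,0.006,0.05]]]'
python3 -c "
from h import *
where()"
```

```text
t: 12.48
position: [0.511, -0.1934, 0.0809]
tool_rot: [3.066, -0.684, -0.0]
ft_force: [-5.3, 1.5, 4.9]
grip_width: 0.0666
t 12.47 pos [ 0.511  -0.1934  0.0809] yaw -25.16 tilt 0.04 F [-5.34  1.48  4.9 ] T [ 0.311  1.145 -0.056] w 0.0666 q [ 0.98  0.38 -0.83  1.78  0.31  1.12 -0.39]
```

```bash
python3 -m jog '[[[0,0,0,0,0,0,0.085],[0,0,0,0,0,0,0.085],[0,0,0,0,0,0,0.085],[0,0,0,0,0,0,0.085]]]'
python3 - <<'E'
from h import *
from rig import snapshot
where()
im=snapshot("side")[:,:,::-1].copy(); cv2.imwrite("pics/s10raw.png",im); a=crop(im,325,160,30,10)
cv2.imwrite("pics/s10.png",a[:600])
E
```

```text
t: 12.98
position: [0.5112, -0.1934, 0.0802]
tool_rot: [3.066, -0.684, 0.0]
ft_force: [0.3, -0.5, 0.6]
grip_width: 0.0848
t 12.97 pos [ 0.5112 -0.1934  0.0802] yaw -25.15 tilt 0.01 F [ 0.32 -0.48  0.6 ] T [-0.076  0.005  0.033] w 0.0848 q [ 0.98  0.38 -0.83  1.78  0.31  1.12 -0.39]
```

View pics/s10.png

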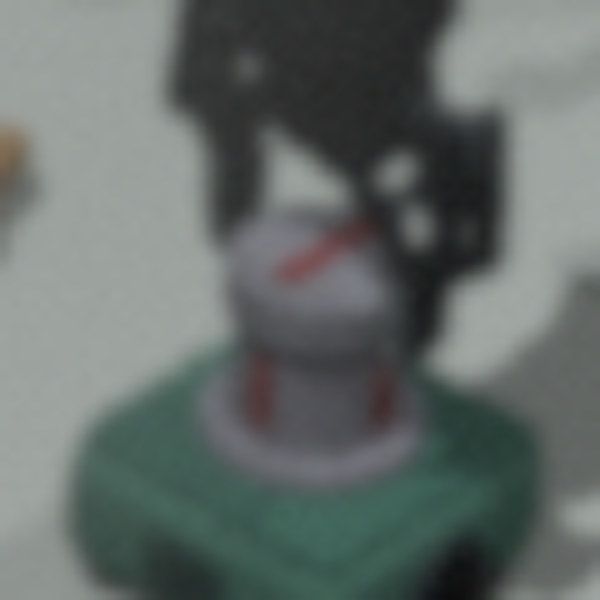

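```bash
python3 -m jog '[[[0,0,0,0,0,0,0.05],[0,0,0,0,0,0,0.05],[0,0,0,0,0,0,0.05],[0,0,0,0,0,0,0.05]]]' 70
python3 -c "from h import *; where()"
python3 -m jog '[[[0,0,-0.1,0,0,0,0.05],[0,0,-0.2,0,0,0,0.05],[0,0,-0.3,0,0,0,0.05],[0,0,-0.35,0,0,0,0.05],[0,0,-0.35,0,0,0,0.05]]]'
python3 - <<'E'
from h import *
from rig import snapshot
where()
im=snapshot("side")[:,:,::-1].copy(); cv2.imwrite("pics/s11raw.png",im); a=crop(im,325,160,30,10)
cv2.imwrite("pics/s11.png",a[:600])
E
```

```text
t: 13.52
position: [0.5112, -0.1934, 0.0809]
tool_rot: [3.066, -0.684, 0.0]
ft_force: [-3.5, 0.5, 9.0]
grip_width: 0.0664
t 13.53 pos [ 0.5112 -0.1934  0.0809] yaw -25.16 tilt 0.03 F [-3.55  0.48  8.99] T [ 0.292  0.822 -0.158] w 0.0664 q [ 0.98  0.38 -0.83  1.78  0.31  1.12 -0.39]
t: 14.15
position: [0.5116, -0.1936, 0.081]
tool_rot: [3.138, -0.139, 0.002]
ft_force: [-1.2, 0.3, 6.6]
grip_width: 0.0662
t 14.15 pos [ 0.5116 -0.1936  0.081 ] yaw -5.08 tilt 0.07 F [-1.21  0.34  6.56] T [ 0.063  0.486 -0.033] w 0.0662 q [ 1.03  0.4  -0.89  1.77  0.34  1.13 -0.07]
```

View pics/s11.png

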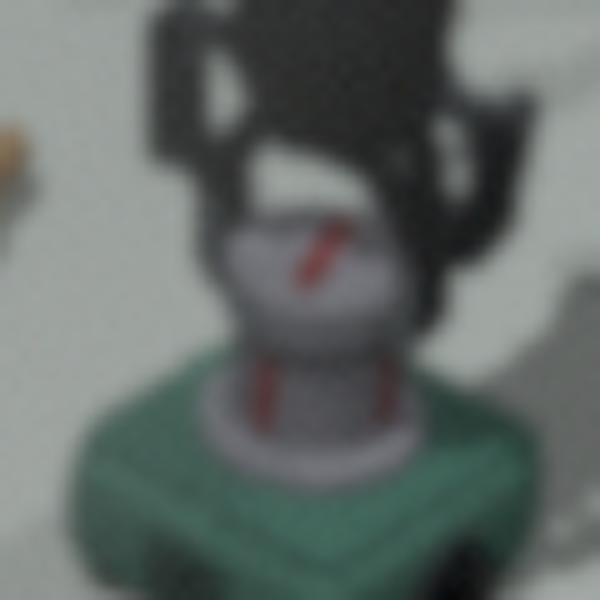

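```bash
python3 -m jog '[[[0,0,-0.1,0,0,0,0.05],[0,0,-0.2,0,0,0,0.05],[0,0,-0.3,0,0,0,0.05],[0,0,-0.38,0,0,0,0.05]]]'
python3 - <<'E'
from h import *
from rig import snapshot
where()
im=snapshot("side")[:,:,::-1].copy(); cv2.imwrite("pics/s12raw.png",im); a=crop(im,325,160,30,10)
cv2.imwrite("pics/s12.png",a[:600])
E
```

```text
t: 14.7
position: [0.5108, -0.1934, 0.0809]
tool_rot: [3.108, 0.459, -0.001]
ft_force: [-4.9, 1.8, 11.4]
grip_width: 0.0667
t 14.70 pos [ 0.5108 -0.1934  0.0809] yaw 16.80 tilt 0.05 F [-4.91  1.83 11.38] T [ 0.192  1.234 -0.383] w 0.0667 q [ 1.08  0.43 -0.96  1.77  0.38  1.15  0.29]
```

View pics/s12.png

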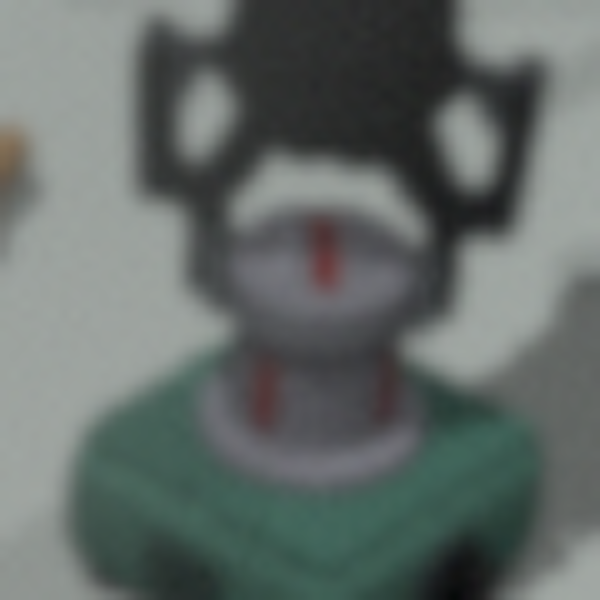

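```bash
python3 -m jog '[[[0,0,-0.05,0,0,0,0.05],[0,0,-0.07,0,0,0,0.05],[0,0,-0.07,0,0,0,0.05]]]'
python3 -c "from h import *; where()"
```

```text
t: 15.12
position: [0.5111, -0.1935, 0.081]
tool_rot: [3.09, 0.563, -0.0]
ft_force: [-5.7, 1.0, 11.1]
grip_width: 0.0668
t 15.12 pos [ 0.5111 -0.1935  0.081 ] yaw 20.67 tilt 0.03 F [-5.68  0.96 11.08] T [ 0.174  1.05  -0.128] w 0.0668 q [ 1.09  0.43 -0.98  1.77  0.39  1.15  0.35]
```

```bash
python3 -m jog '[[[0,0,-0.025,0,0,0,0.05],[0,0,-0.05,0,0,0,0.05]]]'
python3 -c "from h import *; where()"
```

```text
t: 15.38
position: [0.5113, -0.1934, 0.0811]
tool_rot: [3.075, 0.641, 0.0]
ft_force: [-3.9, 1.1, 10.6]
grip_width: 0.0665
t 15.38 pos [ 0.5113 -0.1934  0.0811] yaw 23.56 tilt 0.04 F [-3.89  1.06 10.63] T [ 0.195  0.817 -0.313] w 0.0665 q [ 1.09  0.44 -0.99  1.77  0.4   1.15  0.4 ]
```

Run:
```python
from h import *
from rig import snapshot
im=snapshot("side")[:,:,::-1].copy(); cv2.imwrite("pics/s13raw.png",im); a=crop(im,325,160,30,10)
cv2.imwrite("pics/s13.png",a[:600])
where()
```

```text
t 15.43 pos [ 0.5113 -0.1934  0.081 ] yaw 23.64 tilt 0.04 F [-2.75  0.59 10.29] T [ 0.15   0.874 -0.3  ] w 0.0665 q [ 1.09  0.44 -0.99  1.77  0.4   1.15  0.4 ]
```

View pics/s13.png

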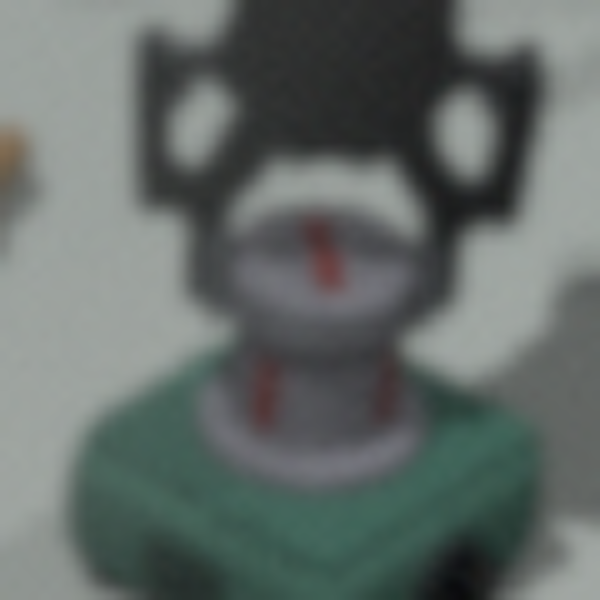

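```bash
python3 -m jog '[[[0,0,-0.03,0,0,0,0.05],[0,0,-0.055,0,0,0,0.05],[0,0,-0.055,0,0,0,0.05]]]'
python3 -c "from h import *; where()"
python3 -m jog '[[[0,0,0,0,0,-0.001,0.05],[0,0,0,0,0,-0.001,0.05]]]'
python3 - <<'E'
from h import *
from rig import snapshot
where()
im=snapshot("side")[:,:,::-1].copy(); cv2.imwrite("pics/s14raw.png",im)
# bar & mark angles, compare s10 (closed) vs now
import numpy as np
def bar(f,z=.144,c=(.5108,-.1935)):
    im=cv2.imread(f).astype(int); d=im[:,:,2]-im[:,:,1]
    m=(d>15); m[:,:316]=0; m[:,340:]=0; m[:148]=0; m[162:]=0
    n,l,st,ce=cv2.connectedComponentsWithStats(m.astype(np.uint8)); i=1+np.argmax(st[1:,4])
    p=np.argwhere(l==i); w=d[l==i].astype(float)
    W=np.array([ray("side",u,v,z)[:2] for v,u in p]); mu=np.average(W,axis=0,weights=w); V=np.linalg.svd((W-mu)*np.sqrt(w)[:,None],full_matrices=False)[2]
    print(f,st[i],mu,np.degrees(np.arctan2(V[0,1],V[0,0]))%180)
for f in("s10","s11","s12","s13","s14"): bar(f"pics/{f}raw.png")
for f in("s10","s11","s12","s13","s14"):
    im=cv2.imread(f"pics/{f}raw.png").astype(int); d=(im[:,:,2]-im[:,:,1])[168:172].mean(0); 
    L=np.clip(d[317:326]-2,0,None); R=np.clip(d[328:338]-2,0,None); print(f,(L@np.arange(317,326))/L.sum(),(R@np.arange(328,338))/R.sum())
E
```

```text
t: 15.8
position: [0.5112, -0.1934, 0.0811]
tool_rot: [3.056, 0.725, 0.0]
ft_force: [-4.0, 0.4, 11.1]
grip_width: 0.0667
t 15.80 pos [ 0.5112 -0.1934  0.0811] yaw 26.69 tilt 0.04 F [-3.98  0.44 11.12] T [ 0.183  1.021 -0.25 ] w 0.0667 q [ 1.1   0.44 -1.    1.77  0.4   1.15  0.45]
t: 16.05
position: [0.5112, -0.1934, 0.0819]
tool_rot: [3.056, 0.725, 0.0]
ft_force: [-3.8, 0.5, 8.8]
grip_width: 0.0665
t 16.05 pos [ 0.5112 -0.1934  0.0819] yaw 26.68 tilt 0.03 F [-3.82  0.54  8.82] T [ 0.125  0.768 -0.205] w 0.0665 q [ 1.1   0.44 -1.    1.77  0.4   1.15  0.45]
pics/s10raw.png [323 152   9   6  25] [ 0.51077895 -0.19348354] 75.05287758602579
pics/s11raw.png [324 152   6   7  22] [ 0.51020041 -0.19272152] 94.95990450641078
pics/s12raw.png [326 152   3   7  20] [ 0.50851671 -0.19167217] 115.00363580495267
pics/s13raw.png [326 152   4   7  20] [ 0.50744725 -0.19072598] 121.85301956243632
pics/s14raw.png [325 152   5   7  19] [ 0.50773082 -0.19240152] 127.36631215847873
s10 320.5652173913044 332.8217054263566
s11 321.0088495575221 333.14444444444445
s12 321.04661016949154 333.0674157303371
s13 321.07659574468084 333.0659340659341
s14 321.0508474576271 333.14285714285717
```

```bash
python3 -m jog '[[[0,0,0,0,0,-0.002,0.05],[0,0,0,0,0,-0.004,0.05],[0,0,0,0,0,-0.005,0.05],[0,0,0,0,0,-0.005,0.05]]]'
python3 - <<'E'
from h import *
from rig import snapshot
im=snapshot("side")[:,:,::-1].copy(); cv2.imwrite("pics/s15raw.png",im); a=crop(im,325,160,30,10)
cv2.imwrite("pics/s15.png",a[:600])
where()
E
```

```text
t: 16.6
position: [0.511, -0.1934, 0.086]
tool_rot: [3.057, 0.725, -0.0]
ft_force: [0.1, -0.2, -1.0]
grip_width: 0.0666
t 16.65 pos [ 0.511  -0.1934  0.086 ] yaw 26.70 tilt 0.01 F [-0.14 -0.72 -1.62] T [-0.066  0.124 -0.052] w 0.0665 q [ 1.11  0.43 -1.    1.77  0.4   1.16  0.45]
```

View pics/s15.png

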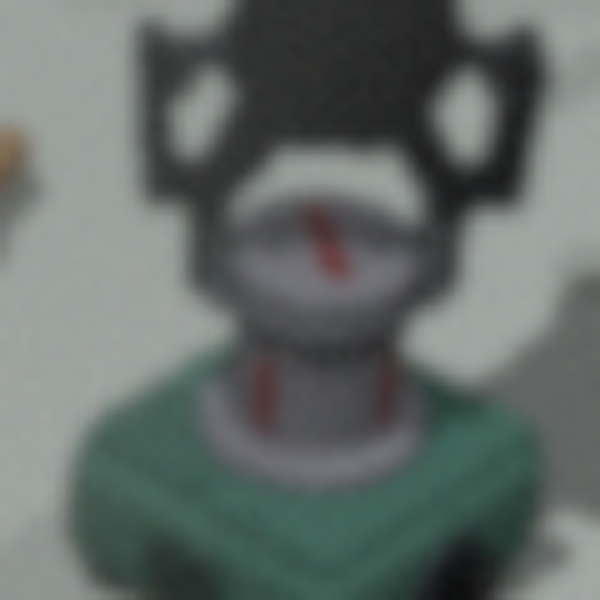

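The lid is free: the tool now carries only about 1.3 N (lid weight about 1.1 N), and the tin has stayed down. I'll lift it straight up.

```bash
python3 -m jog '[[[0,0,0,0,0,-0.004,0.05],[0,0,0,0,0,-0.01,0.05],[0,0,0,0,0,-0.018,0.05],[0,0,0,0,0,-0.025,0.05],[0,0,0,0,0,-0.03,0.05],[0,0,0,0,0,-0.03,0.05],[0,0,0,0,0,-0.03,0.05],[0,0,0,0,0,-0.03,0.05]]]'
python3 - <<'E'
from h import *
from rig import snapshot
im=snapshot("side")[:,:,::-1].copy(); cv2.imwrite("pics/s16raw.png",im); a=crop(im,325,155,30,10)
cv2.imwrite("pics/s16.png",a[:600])
t=snapshot("top")[:,:,::-1]; cv2.imwrite("pics/t16.png",cv2.resize(t,(800,600)))
where()
E
```

```text
t: 17.65
position: [0.5109, -0.1934, 0.1159]
tool_rot: [-3.057, -0.725, 0.0]
ft_force: [-0.3, -0.6, -1.1]
grip_width: 0.0666
t 17.75 pos [ 0.5109 -0.1933  0.1159] yaw 26.70 tilt 0.02 F [ 0.1   1.06 -1.46] T [-0.002  0.012 -0.035] w 0.0667 q [ 1.13  0.4  -1.02  1.74  0.36  1.21  0.47]
```

View pics/s16.png

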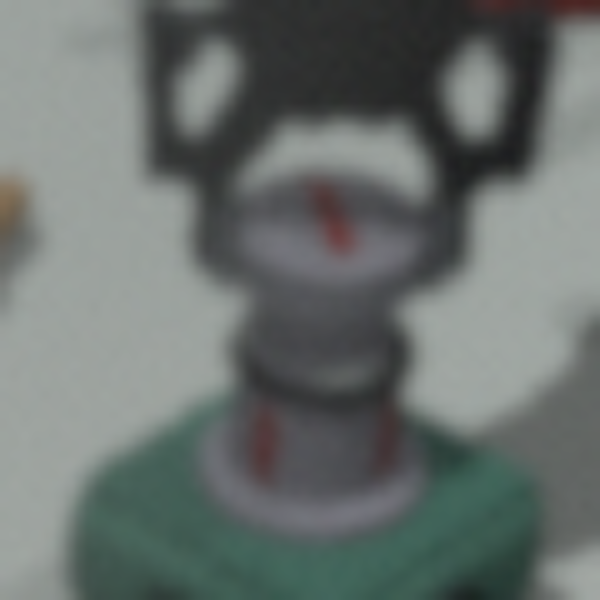

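View pics/t16.png

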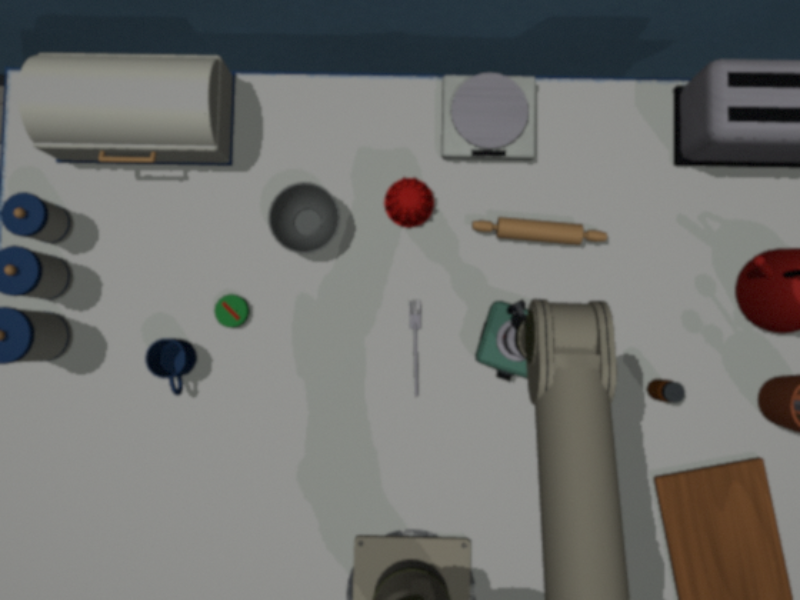

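Run:
```python
from rig import workorder
from h import *
a=cv2.imread("pics/top0.png").astype(int); b=cv2.imread("pics/t16.png").astype(int)
for n,(x,y) in dict(bowl=(304,217),mould=(409,202),pin=(540,231),mug=(171,358),jar=(665,391),fork=(416,345)).items():
    print(n,np.abs(a[y-25:y+25,x-25:x+25]-b[y-25:y+25,x-25:x+25]).mean().round(1))
print(workorder.job_done()); where()
```

```text
bowl 2.5
mould 4.0
pin 7.3
mug 2.9
jar 7.3
fork 10.4
the job is handed in; nothing more can be done
None
the job is handed in; nothing more can be done
```

The job is handed in at about 17.8 s. The lid is off the tin and held level and roughly centred about 25 mm above the rim, with the tin fully seated on the hub. The system gives no verdict, so this rests on my own checks.

**What I did**
- **Pick-up:** I squeezed the tin's lid in two crossed directions to centre it, then lifted the closed tin by the lid.
- **Seating:** I turned the tin to match the hub and lowered it until it sat on the collar. The tool stopped at 80.9 mm, against about 80.8 mm expected.
- **Unlocking:** I twisted the tool about 52° anticlockwise. The tin took up about 4° of hub play, so the lid turned roughly 48° on the tin. I stopped there and lifted it straight off.

**Last checks**
- **Lid:** The tool carried only the lid's weight (about 1.3 N), with 0.02° of tilt. Its position over the hub drifted by less than about 0.5 mm during the lift.
- **Tin:** The side view showed the open tin still seated, with its rubber ring exposed.
- **Other items:** They look unmoved in the top view. A before/after pixel comparison showed larger differences at the fork (10), rolling pin (7) and spice jar (7) than at the other items (3–4). I put that down to the arm's shadow, judging by eye, and did not measure it.

**Disagreements**
- The fingertips stood about 30–45 mm higher than the reported tool position. My first squeeze closed above the lid without touching it, so I set the grip height from the pictures instead.
- Torque alone did not show when the lid came free. A 1 mm upward test lift and the drop to lid weight confirmed it.
- The 25 mm gap comes from tool travel and assumes the lid did not slip in the grip. The pictures show no obvious slip, but I did not measure it separately.

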